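Centre a sardine tin in the vice of a one-handed kitchen board

ROBOT

A 6-joint arm with a two-finger parallel gripper is mounted at the origin on a cart in front of the work surface, level with it; the furniture and walls round the work are solid. World frame = base frame: x ahead of the robot, y to its left, z up, the work surface at z = 0. Lengths are in m, angles in rad, forces in N, time in s.
With the tool pointing down it reaches from about 0.25 to 0.725 m from the base axis. Payload 4 kg.
Tool frame: the origin (TCP) lies midway between the tips of the shut fingers; the grasp point (between the pads) lies bot.pinch_z behind it (bot.pinch_z is the distance from the TCP to the grasp point, in m); z points along the fingers, y is the direction in which the jaws open and shut (so a half turn about z gives the same grasp; the last joint's range is limited). The gripper opens to 85 mm and grips with 20 to 120 N. Pads are 22 mm wide; open, the fingers measure 114 mm over their backs; the gripper's body (76 mm by 85 mm) begins 54 mm behind the grasp point. The pads swing forward as they close: fully open they stand 13 mm farther back than shut.
Start: joints at [1.332, 0.241, 0.005, 1.335, 0, 1.571], TCP at [0.118, 0.486, 0.231] pointing down, gripper open.
Joint ranges: [-2.72, 2.72], [-1.05, 1.87], [-1.09, 1.28], [-1.99, 2.15], [-1.42, 1.44], [-3.14, 3.14]. Speed limits (rad/s): [2.79, 2.79, 3.14, 3.14, 3.14, 3.14].

INTERFACE

Orientations are given as a unit quaternion [w, x, y, z].
In Python, from rig import bot, cams, finder gives the robot as it stands.
- The arm moves only by the tool drive_tool, never from a script. Its argument "plan" is a list of rows, each an object with "grip": the gripper command: -1 is shut, 1 is fully open, values between are in proportion; "travel": the shift along the tool's x, y, z in mm, a list of three; "roll": the turn about the tool's z in rad. A call has 1 to 10 rows; each row is the pose to reach, as a shift and turn from the pose commanded when the call began, along the tool's axes at that moment; what a row does not reach only later rows make up. A row lasts 1/8 s, in which the tool goes at most 62.5 mm and 10.7 degrees, less where a joint would pass 70% of its speed; a pose out of reach is approached as far as the arm can. A call with a gripper value outside its range is refused whole. The fingers move at their own pace and stop on an object; "squeeze" is the grip in N (left out, the last holds). Time passes only in rows, so rows that repeat a pose let the fingers close. It gives the time, the measured TCP pose, the force and the opening at its end, in the units of the state.
- bot.read_state(): the state, without advancing time (a new reading comes with each control period).
- cams.snapshot(name): name is "scene" or "top"; returns a dict with "image" (400x640x3 uint8, red, green, blue), "intrinsics" (3x3 intrinsics, pixels), "extrinsics" (4x4, takes a point from camera to world coordinates). Camera axes: x right, y down, z forward; pixel columns grow to the right and rows downward; lengths in m; the calibration is good to about 2 mm. A picture is of the moment at which its call begins. There is no depth.
- bot.close_job(): hands the job in, once; it reports no verdict.
Trained networks look in a picture, given as the dict that the camera call returned (one of the last four; its "shot" number tells which), for a name from the list of things; names that differ only in an ending like _2 or _b are one class to them, and where a whole thing is asked for, a point or a joint stands for the part that bears it (a point fixed in the world has none). Each returns a list of dicts, best first, with "confidence" (0 to 1); they miss things now and then, are a little off and sometimes report something else, mostly with a low value. They report only what shows in the picture. A call takes as long as a camera call.
- finder.outline_of(name, picture): "pixels" (400x640 bool, what is visible of it) and "extent" ([left, top, width, height] in pixels, round what is visible of it).
The state is a dict: "clock": time; "qpos": joint angles; "qd": joint speeds; "joint_torque": joint torques, N m; "position": TCP position; "ee_rot": TCP orientation; "ft_force": force on the tool from outside, world axes, zero at the start; "moment": the same for the moment, N m; "width": opening from 0.0 (shut) to 1.0 (fully open).
Only numpy, scipy, OpenCV 4.12 (cv2) and the standard library are available. Lean on these libraries where they do the work, as an engineer would, in place of code of your own. Each camera call takes 0.05 s, during which the arm holds its last target. There are 200 camera calls.

TASK

Make the sardine tin that lies on the board ready for opening with one hand: slide it in between the two jaws of the board's vice (draw the sliding jaw back first if the gap is too narrow), long sides along the jaws and centred on them, so that equally much of it stands out at either end. Then push the sliding jaw up until the tin is held square and snug between both jaws. Do not lift the tin off the board, and leave the lemon beside the board and the spice jar beyond it where they are.

Things in the scene. Friction and masses are not known exactly. Their poses are not given: they have to be found in the camera images.
- board: Beech board, 270 (x) x 230 (y) mm, fixed to the worktop; origin at worktop level under its centre, its wooden top 22 mm higher; +x away from the robot, +y to its left. A vice stands on it, its middle at x = +40 mm: a fixed aluminium jaw at the right, a sliding jaw at the left, facing each other along y. The tin starts on the bare near part (x < 0).
- vice_middle (a point): Point on the board's top at the middle of the fixed jaw's face (board x 40, y -45, z 22 mm), axes as the board's. This jaw is 60 mm long (x -30 to +30 here), 30 mm high; its black rubber face is the plane y = 0 here and looks to +y; its metal reaches back to y = -40 mm. A dark line scored in the wood at x = 0 marks the middle.
- jaw (a joint): Slide of the moving jaw along the board's y, in m, 0 to 0.080: the clear gap between the two rubber faces is 35 mm + this value, so 0.025 is a 60 mm gap. It runs stiffly (about 4 N) and stays where it is left.
- jaw_grip (a point): Middle of the top of the sliding jaw's upright red grip, 60 mm above the board, axes as the board's. Grip 34 (x) x 14 (y) mm. The jaw's rubber face is 36 mm from here towards -y, 60 mm long (x), 30 mm high, 15 mm thick with its metal, so a 14 mm slot lies between it and the grip, above a base 10 mm high that ends 16 mm from here at +y.
- sardine_tin: Flat sardine tin lying on the board, rounded rectangle, 60 mm wide (its x) x 100 mm long (its y) x 24 mm high (the rim's bead stands out 2 mm more), blue lid; origin at the centre of its underside. 0.1 to 0.2 kg.
- lemon: Bystander: yellow lemon, 78 mm long, on the worktop at the right of the board; origin under its centre.
- salt_jar: Bystander: spice jar with a yellow cap, 42 mm across, 96 mm high, beyond the board; origin at the centre of its foot.

How it is judged:
At the end, for the whole second after the job is handed in: The tin lies flat between the jaws, its middle within 6 mm of the vice's middle along them, square within 0.06 rad, its right side against the fixed jaw (within about 4 mm), the sliding jaw closed on it (gap under 62.5 mm: value 0.022 to 0.0275), all at rest (x of sardine_tin in the frame of vice_middle between -0.006 and 0.006 m and y of sardine_tin in the frame of vice_middle between 0.026 and 0.034 m and z of sardine_tin in the frame of vice_middle between -0.003 and 0.004 m and angle between the y axis of sardine_tin and the x axis of board, either way round below 0.06 rad and angle between sardine_tin's own z axis and vertical below 0.06 rad and value of joint jaw between 0.022 and 0.0275 m and linear speed of sardine_tin below 0.01 m/s and velocity of joint jaw between -0.005 and 0.005 m/s); the robot touches nothing.
It fails at once if the tin is picked up off the board or tipped (z of sardine_tin in the frame of vice_middle above 0.015 m or angle between sardine_tin's own z axis and vertical above 0.35 rad).
It fails at once if the tin comes off the board (z of sardine_tin in the frame of vice_middle below -0.01 m).
It fails at once if lemon or spice jar is shifted by more than 20 mm (distance of any of lemon, salt_jar from where it was at the start of the episode above 0.02 m).
It also fails if it takes over 72 s, if anything falls off the work surface, if the arm or the gripper's body presses on something with over 40 N, if the wrist force passes 120 N, or if a joint passes its speed limit or range.

## Working session

There is one attempt and no reset: what is moved stays moved. The work goes in short steps, Python scripts to look and compute and a tool call to move; the robot and the scene stay as the last step left them, time stands still between calls to the robot, and variables do not carry over. Pictures are saved under pics/ and viewed, on a budget of 10 in all, crops included, one or two more only if the job needs it, and the job is handed in when it is done.

Besides the shell and the picture viewer there is one more tool, called after ">>>" as name(argument=value, ...) on one line, values as JSON. drive_tool: Moves the arm, as the interface text tells. Its arguments: {"type":"object","properties":{"plan":{"type":"array","items":{"type":"object","properties":{"grip":{"type":"number"},"travel":{"type":"array","items":{"type":"number"}},"roll":{"type":"number"}}}},"squeeze":{"type":"number"}},"required":["plan"]}

```bash
mkdir -p pics; ls
cat > h.py <<'E'
import numpy as np, cv2
from rig import bot, cams, finder
def ray(p,uv,z):
    K=np.array(p["intrinsics"]);T=np.array(p["extrinsics"])
    uv=np.atleast_2d(np.asarray(uv,float))
    d=np.c_[uv,np.ones(len(uv))]@np.linalg.inv(K).T@T[:3,:3].T
    o=T[:3,3]; return (o+d*((z-o[2])/d[:,2])[:,None])[:,:2]
def proj(p,P):
    K=np.array(p["intrinsics"]);T=np.array(p["extrinsics"])
    c=(np.atleast_2d(P)-T[:3,3])@T[:3,:3]; q=c@K.T; return q[:,:2]/q[:,2:]
E
python3 - <<'E'
from h import *
np.set_printoptions(precision=4,suppress=True)
s=bot.read_state();print(s,bot.pinch_z)
for n in("top","scene"):
    p=cams.snapshot(n);cv2.imwrite(f"pics/{n}0.png",p["image"][:,:,::-1]);print(n,p["extrinsics"],p["intrinsics"])
    for o,z in(("board",.022),("sardine_tin",.048),("jaw_grip",.082),("lemon",.03),("salt_jar",.096)):
        for r in finder.outline_of(o,p)[:2]:
            m=r["pixels"].astype(np.uint8);c=np.argwhere(m)[:,::-1].mean(0)
            rc=cv2.minAreaRect(np.argwhere(m)[:,::-1].astype(np.float32))
            print(o,r["confidence"],r["extent"],c,ray(p,c,z),ray(p,cv2.boxPoints(rc),z).round(3).tolist())
E
```

```text
pics
{'clock': 0.0, 'qpos': array([ 1.332 ,  0.2414,  0.0037,  1.3352, -0.    ,  1.5708]), 'qd': array([0.0002, 0.0003, 0.0009, 0.0017, 0.0011, 0.0022]), 'joint_torque': array([ -0.    , -37.2319,  25.2408,   0.0169,   0.0001,   0.    ]), 'position': array([0.1181, 0.4852, 0.2304]), 'ee_rot': array([-0.0001,  0.1191,  0.9929, -0.001 ]), 'ft_force': array([-0.8115, -1.1327,  0.2871]), 'moment': array([-0.0316, -0.0164,  0.0196]), 'width': 1.0001133984921733} 0.0187
top [[-0.186  -0.9603  0.2081  0.3917]
 [-0.9826  0.1819 -0.0388 -0.4144]
 [-0.0006 -0.2117 -0.9773  0.9221]
 [ 0.      0.      0.      1.    ]] [[371.5576   0.     317.6043]
 [  0.     371.5576 196.4231]
 [  0.       0.       1.    ]]
board 0.95 [219.0, 175.9, 112.8, 124.8] [278.8335 236.917 ] [[ 0.5022 -0.3392]] [[0.415, -0.185], [0.671, -0.271], [0.581, -0.497], [0.333, -0.398]]
sardine_tin 0.7 [262.3, 246.8, 35.0, 46.8] [278.8283 268.3327] [[ 0.4274 -0.3295]] [[0.394, -0.281], [0.488, -0.321], [0.463, -0.378], [0.369, -0.337]]
jaw_grip 0.59 [241.9, 205.7, 29.0, 23.6] [255.4071 216.4763] [[ 0.5509 -0.2993]] [[0.534, -0.2
[... 783 characters left out ...]
.6865 217.8358] [[ 0.4239 -0.3422]] [[0.393, -0.275], [0.487, -0.327], [0.451, -0.405], [0.364, -0.357]]
jaw_grip 0.75 [285.1, 172.4, 25.1, 29.0] [295.5223 188.9682] [[ 0.5374 -0.3391]] [[0.542, -0.266], [0.595, -0.294], [0.541, -0.394], [0.494, -0.368]]
lemon 0.89 [292.6, 276.2, 30.4, 30.9] [308.0073 292.712 ] [[ 0.4447 -0.5699]] [[0.408, -0.554], [0.473, -0.523], [0.482, -0.587], [0.419, -0.613]]
salt_jar 0.89 [344.0, 147.1, 20.5, 39.6] [352.0273 164.4127] [[ 0.6872 -0.3329]] [[0.716, -0.247], [0.755, -0.269], [0.66, -0.412], [0.626, -0.393]]
salt_jar 0.62 [217.6, 173.6, 134.2, 89.7] [285.18   221.9336] [[ 0.4629 -0.4437]] [[0.381, -0.235], [0.662, -0.326], [0.531, -0.57], [0.315, -0.488]]
```

Run:
```python
import cv2
a=cv2.imread("pics/top0.png")[130:310,200:400];b=cv2.imread("pics/scene0.png")[130:310,200:400]
cv2.imwrite("pics/both.png",cv2.vconcat([cv2.resize(x[:,:],None,fx=3.3,fy=3.3,interpolation=cv2.INTER_CUBIC)[:594//1] for x in (a,)]))
cv2.imwrite("pics/b2.png",cv2.resize(b,None,fx=3.3,fy=3.3,interpolation=cv2.INTER_CUBIC))
```

```text
(no output)
```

View pics/both.png

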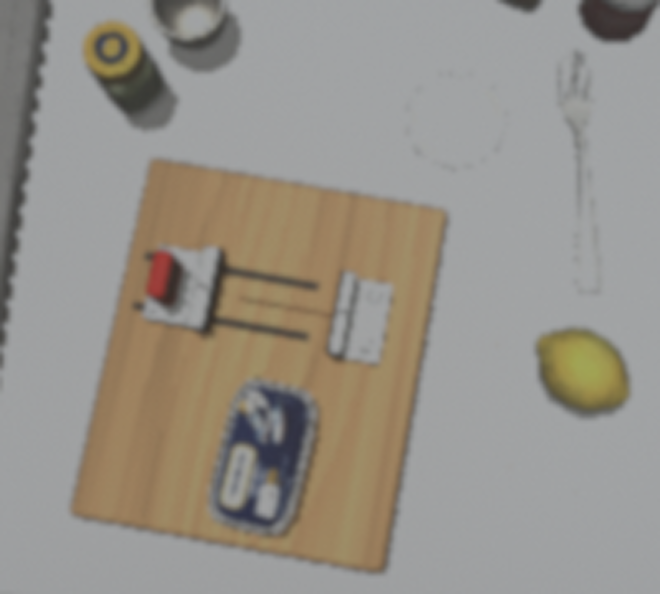

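View pics/b2.png

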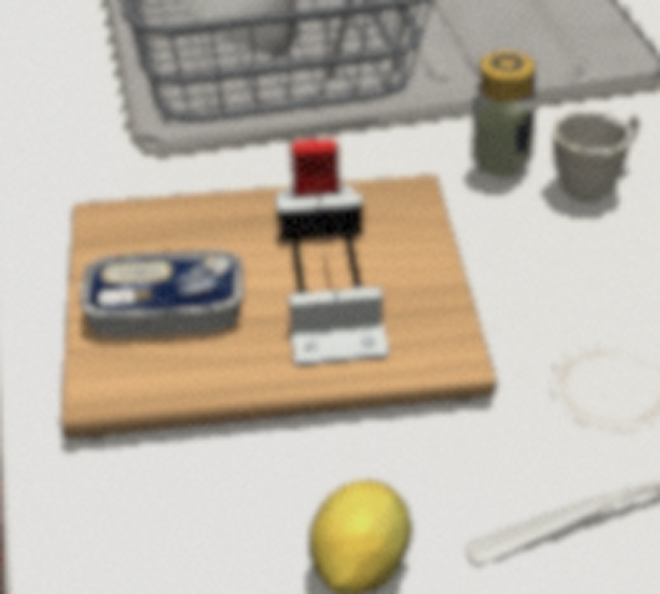

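The first picture is the top view: board corners at crop (150,158), (447,210), (385,572), (72,515), tin near (265,457), and the jaw faces wide apart at about x 218 and 335. The scene view agrees: the gap is clear, the grip is red, and the lemon and jar are off the board. Next I fit the board pose.

```bash
cat >> h.py <<'E'
from scipy.optimize import least_squares
def fit(f,x0): return least_squares(f,x0).x
def R(a): return np.array([[np.cos(a),-np.sin(a)],[np.sin(a),np.cos(a)]])
def rect(w,h): return np.array([[-w,-h],[w,-h],[w,h],[-w,h]])/2
E
python3 - <<'E'
from h import *
np.set_printoptions(precision=4,suppress=True)
p=cams.snapshot("top");q=cams.snapshot("scene")
# far-left, far-right, near-right, near-left
ct=np.array([[150,158],[447,210],[385,572],[72,515]])/3.3+[200,130]
cs=np.array([[74,204],[436,178],[494,383],[66,428]])/3.3+[200,130]  # nearleft, farleft, farright, nearright 
B=np.array([[.135,.115],[.135,-.115],[-.135,-.115],[-.135,.115]])
wt=ray(p,ct,.022); ws=ray(q,cs[[1,2,3,0]],.022)
for w in(wt,ws,np.r_[wt,ws]):
    BB=np.r_[B,B][:len(w)]
    x=fit(lambda v:((BB@R(v[2]).T+v[:2])-w).ravel(),[.5,-.34,-.3]);print("board",x,np.abs((BB@R(x[2]).T+x[:2])-w).max())
def tb(w): return (w-x[:2])@R(x[2])
print("topfit in board corners",tb(wt))
for pic,n in((p,"top"),(q,"scene")):
    off=np.array([200,130])
    if n=="top":
        J={"slide face top":([218,248],[206,333],.052),"fixed face top":([343,272],[330,357],.052),"grip top":([150,252],[172,255],.082),"grip b":([150,300],[168,302],.082),"line":([240,299],[330,313],.022)}
    else: J={"slide face top":([278,204],[361,207],.052),"fixed face top":([291,293],[384,288],.052),"grip":([293,142],[337,142],.082)}
    for k,(a,b,z) in J.items(): print(n,k,tb(ray(pic,np.array([a,b])/3.3+off,z)).round(4).tolist())
    m=finder.outline_of("sardine_tin",pic)[0]["pixels"].astype(np.uint8)
    # silhouette fit: hull of projected top+bottom outlines
    yy,xx=np.nonzero(m)
    from math import pi
    def sil(v):
        pts=[]
        r=.02;c=rect(.064-2*r,.104-2*r);t=np.linspace(0,2*pi,40)
        cc=np.concatenate([ci+r*np.c_[np.cos(t),np.sin(t)] for ci in c])@R(v[2]).T+v[:2]
        for z in(.026,.046): pts.append(np.c_[cc,np.full(len(cc),z)])
        h=cv2.convexHull(proj(pic,np.concatenate(pts)).astype(np.float32))
        im=np.zeros((400*8,640*8),np.uint8);cv2.fillPoly(im,[np.int32((h+.5)*8)],1)
        return cv2.resize(im.astype(np.float32),(640,400),interpolation=cv2.INTER_AREA)
    from scipy.optimize import minimize
    best=minimize(lambda v:np.abs(sil([v[0]/10,v[1]/10,v[2]])-m).sum(),[4.24,-3.35,x[2]-1.57],method="Nelder-Mead",options=dict(initial_simplex=np.array([4.24,-3.35,x[2]-1.57])+np.r_[np.zeros((1,3)),np.diag([.1,.1,.1])]))
    v=best.x/[10,10,1];print("tin",n,v,best.fun,m.sum(),"board:",tb(v[:2]),v[2]-x[2]+1.5708)
    print("vice mid world",R(x[2])@[.04,-.045]+x[:2])
E
```

```text
board [ 0.4979 -0.3413 -0.3606] 0.0022080455187038495
board [ 0.4983 -0.3455 -0.366 ] 0.0046444155699080225
board [ 0.4981 -0.3434 -0.3633] 0.005015156579347035
topfit in board corners [[ 0.1327  0.1168]
 [ 0.1323 -0.1119]
 [-0.1341 -0.1121]
 [-0.1347  0.1147]]
top slide face top [[0.0687, 0.0466], [0.0069, 0.0424]]
top fixed face top [[0.0672, -0.0456], [0.0056, -0.0477]]
top grip top [[0.0527, 0.0874], [0.0533, 0.0719]]
top grip b [[0.0197, 0.0802], [0.0205, 0.0676]]
top line [[0.0388, 0.0279], [0.0402, -0.0397]]
tin top [ 0.4291 -0.3295 -1.9807] 73.671875 1164 board: [-0.0695 -0.0116] -0.046644392696121084
vice mid world [ 0.5195 -0.3996]
scene slide face top [[0.0121, 0.0518], [0.0684, 0.0404]]
scene fixed face top [[0.0124, -0.045], [0.0718, -0.0484]]
scene grip [[0.0264, 0.0822], [0.0567, 0.078]]
tin scene [ 0.4288 -0.327  -1.9356] 89.1875 1143 board: [-0.0706 -0.0094] -0.0014846108714055006
vice mid world [ 0.5195 -0.3996]
```

```bash
cat >> h.py <<'E'
BX=np.array([.4981,-.3434,-.3633])   # board pose
def world(b): return R(BX[2])@np.array(b)+BX[:2]
def board(w): return R(BX[2]).T@(np.array(w)-BX[:2])
from scipy.spatial.transform import Rotation as Ro
def go(b,z,yaw=0.):
    """travel mm + roll to board point b, height z, tool y at board y + yaw"""
    s=bot.read_state();q=s["ee_rot"];M=Ro.from_quat([*q[1:],q[0]]).as_matrix()
    d=np.r_[world(b),z]-s["position"]
    a=np.arctan2(M[1,1],M[0,1]);t=BX[2]+np.pi/2+yaw
    r=-((t-a+np.pi/2)%np.pi-np.pi/2)
    print(b,z,"travel",(M.T@d*1000).round(1),"roll",round(r,3),"clock",s["clock"],"now board",board(s["position"][:2]).round(4),s["position"][2].round(4),"F",s["ft_force"].round(1),"w",round(s["width"],3))
E
python3 - <<'E'
from h import *
go([-.070,-.0105],.20)
p=cams.snapshot("scene")
print(ray(p,np.array([[160,115],[430,85]])/3.3+[200,130],0))
E
```

```text
[-0.07, -0.0105] 0.2 travel [-494.4 -717.6   31.3] roll 0.125 clock 0.8 now board [-0.6497  0.6401] 0.2313 F [-0.3  0.3 -0.6] w 1.003
[[ 0.52494348 -0.07655819]
 [ 0.74326574 -0.14198064]]
```

>>> drive_tool(plan=[{"travel": [-247, -359, 0], "roll": 0.06, "grip": 1}, {"travel": [-247, -359, 0], "roll": 0.125, "grip": 1}, {"travel": [-247, -359, 0], "roll": 0.125, "grip": 1}, {"travel": [-247, -359, 0], "roll": 0.125, "grip": 1}, {"travel": [-247, -359, 0], "roll": 0.125, "grip": 1}, {"travel": [-247, -359, 0], "roll": 0.125, "grip": 1}, {"travel": [-494, -718, 31], "roll": 0.125, "grip": 1}, {"travel": [-494, -718, 31], "roll": 0.125, "grip": 1}, {"travel": [-494, -718, 31], "roll": 0.125, "grip": 1}, {"travel": [-494, -718, 31], "roll": 0.125, "grip": 1}])

```text
clock: 2.1
position: [0.3411, -0.1001, 0.2161]
ee_rot: [0.001, 0.181, 0.983, 0.0]
ft_force: [2.4, 0.8, 0.3]
width: 1.007
```

```bash
python3 -c "
from h import *
go([-.07,-.0105],.12)"
```

```text
[-0.07, -0.0105] 0.12 travel [-163.3 -181.9   96.4] roll -0.001 clock 2.1 now board [-0.2332  0.1716] 0.2161 F [2.4 0.8 0.3] w 1.007
```

>>> drive_tool(plan=[{"travel": [-160, -180, 60], "roll": 0, "grip": 1}, {"travel": [-160, -180, 60], "roll": 0, "grip": 1}, {"travel": [-160, -180, 60], "roll": 0, "grip": 1}, {"travel": [-160, -180, 90], "roll": 0, "grip": 1}, {"travel": [-160, -180, 90], "roll": 0, "grip": 1}, {"travel": [-160, -180, 90], "roll": 0, "grip": 1}, {"travel": [-160, -180, 90], "roll": 0, "grip": 1}])

```text
clock: 2.98
position: [0.4262, -0.3221, 0.127]
ee_rot: [0.001, 0.18, 0.984, -0.0]
ft_force: [0.6, -0.9, 0.2]
width: 0.999
```

```bash
python3 -c "
from h import *
p=cams.snapshot('scene');go([-.07,-.0105],.02)
t=cams.snapshot('top')
cv2.imwrite('pics/s1.png',cv2.resize(cv2.hconcat([p['image'][130:310,200:350],t['image'][130:310,200:350]]),None,fx=2.6,fy=2.6,interpolation=2)[:,:,::-1])"
```

```text
[-0.07, -0.0105] 0.02 travel [ -4.4  -4.9 107.3] roll 0.001 clock 3.025 now board [-0.0746 -0.0056] 0.1273 F [ 0.3 -0.4  0.4] w 0.999
```

View pics/s1.png

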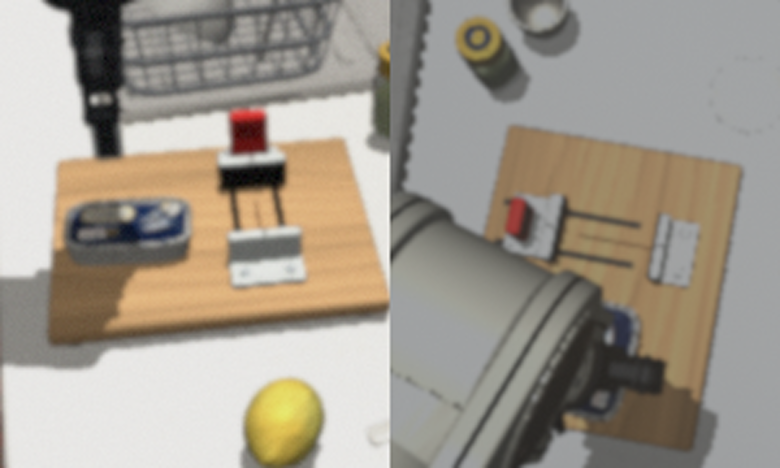

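```bash
python3 -c "
from h import *
p=cams.snapshot('scene')
t=cams.snapshot('top')
s=bot.read_state();c=s['position'];b=board(c[:2])
P=np.array([np.r_[world(b+np.array([0,e])),c[2]+h] for e in(-.05,0,.05) for h in(.013,.06)])
print(proj(p,P).round(),proj(t,P).round())
cv2.imwrite('pics/s2.png',cv2.resize(p['image'][90:310,160:400],None,fx=2.6,fy=2.6,interpolation=2)[:,:,::-1])"
```

```text
[[242. 191.]
 [239. 171.]
 [242. 177.]
 [239. 157.]
 [242. 164.]
 [239. 144.]] [[295. 273.]
 [293. 273.]
 [271. 268.]
 [268. 268.]
 [247. 264.]
 [243. 263.]]
```

View pics/s2.png

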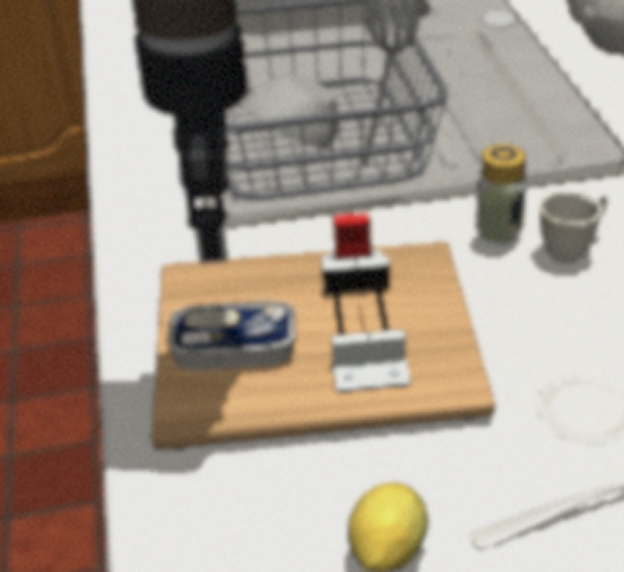

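The right finger's tip is at scene pixel (242,191) as projected, so the calibration holds. The tin is under the gripper, near (249,218).

>>> drive_tool(plan=[{"travel": [-4, -5, 50], "roll": 0, "grip": 1}, {"travel": [-4, -5, 85], "roll": 0, "grip": 1}, {"travel": [-4, -5, 105], "roll": 0, "grip": 1}, {"travel": [-4, -5, 107], "roll": 0, "grip": 1}, {"travel": [-4, -5, 107], "roll": 0, "grip": 1}])

```text
clock: 3.8
position: [0.4286, -0.3293, 0.0198]
ee_rot: [0.001, 0.181, 0.984, -0.0]
ft_force: [0.0, -0.8, 0.3]
width: 1.0
```

```bash
python3 -c "
from h import *
go([-.07,-.0105],.02)"
```

```text
[-0.07, -0.0105] 0.02 travel [ 0.1  1.  -0.2] roll -0.0 clock 3.8 now board [-0.0699 -0.0115] 0.0198 F [ 0.  -0.8  0.3] w 1.0
```

Now grip lightly.

>>> drive_tool(plan=[{"travel": [0, 0, 0], "roll": 0, "grip": -0.2}, {"travel": [0, 0, 0], "roll": 0, "grip": -0.2}, {"travel": [0, 0, 0], "roll": 0, "grip": -0.2}, {"travel": [0, 0, 0], "roll": 0, "grip": -0.2}, {"travel": [0, 0, 0], "roll": 0, "grip": -0.2}], squeeze=20)

```text
clock: 4.42
position: [0.4288, -0.3298, 0.0204]
ee_rot: [0.001, 0.181, 0.983, -0.001]
ft_force: [-0.3, 0.5, 6.0]
width: 0.703
```

>>> drive_tool(plan=[{"travel": [-2, 4, 0], "roll": 0, "grip": -0.2}, {"travel": [-10, 6, 0], "roll": 0, "grip": -0.2}, {"travel": [-20, 6, 0], "roll": 0, "grip": -0.2}, {"travel": [-30, 6, 0], "roll": 0, "grip": -0.2}, {"travel": [-40, 6, 0], "roll": 0, "grip": -0.2}, {"travel": [-50, 6, 0], "roll": 0, "grip": -0.2}, {"travel": [-58, 6, 0], "roll": 0, "grip": -0.2}, {"travel": [-60, 6, 0], "roll": 0, "grip": -0.2}, {"travel": [-60, 6, 0], "roll": 0, "grip": -0.2}])

```text
clock: 5.55
position: [0.4849, -0.3447, 0.0203]
ee_rot: [-0.001, 0.181, 0.983, -0.0]
ft_force: [-6.1, 1.8, 10.9]
width: 0.703
```

```bash
python3 -c "
from h import *
go([-.07,-.0105],.02)
p=cams.snapshot('scene')
cv2.imwrite('pics/s3.png',cv2.resize(p['image'][130:290,200:400],None,fx=3.5,fy=3.5,interpolation=2)[:,:,::-1])"
```

```text
[-0.07, -0.0105] 0.02 travel [58.1 -4.6  0.4] roll -0.001 clock 5.55 now board [-0.0119 -0.006 ] 0.0203 F [-6.1  1.8 10.9] w 0.703
```

View pics/s3.png

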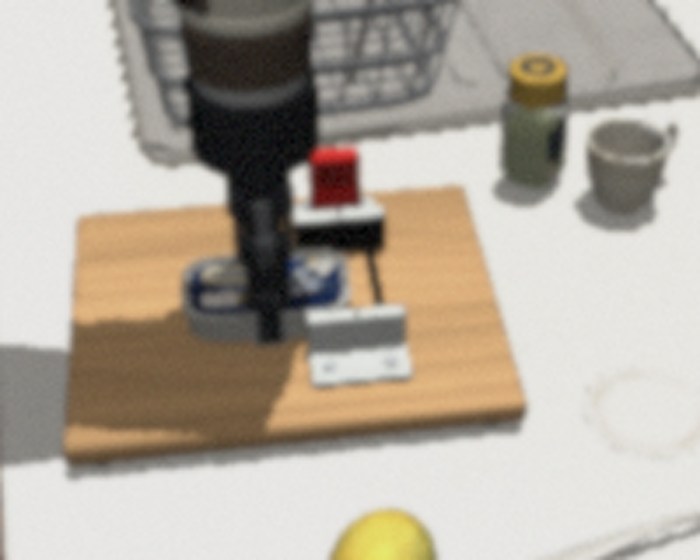

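Tin is gripped with its far end just past the near edge of the fixed jaw (crop 305,325). Release, lift, and go behind it.

>>> drive_tool(plan=[{"travel": [0, 0, 0], "grip": 1}, {"travel": [0, 0, 0], "grip": 1}, {"travel": [0, 0, 0], "grip": 1}, {"travel": [0, 0, -40], "grip": 1}, {"travel": [10, 0, -55], "grip": 1}, {"travel": [60, 0, -55], "grip": -0.75}, {"travel": [82, 0, -55], "grip": -0.75}, {"travel": [82, 0, -55], "grip": -0.75}, {"travel": [82, 0, -55], "grip": -0.75}])

```text
$.plan[0]: bad value
```

```bash
cat >> h.py <<'E'
from scipy.optimize import minimize
def sil(pic,v):
    r=.02;c=rect(.060-2*r,.100-2*r);t=np.linspace(0,2*np.pi,40)
    cc=np.concatenate([ci+r*np.c_[np.cos(t),np.sin(t)] for ci in c])@R(v[2]).T+v[:2]
    pts=np.concatenate([np.c_[cc,np.full(len(cc),z)] for z in(.024,.047)])
    h=cv2.convexHull(proj(pic,pts).astype(np.float32))
    im=np.zeros((3200,5120),np.uint8);cv2.fillPoly(im,[np.int32((h+.5)*8)],1)
    return cv2.resize(im.astype(np.float32),(640,400),interpolation=cv2.INTER_AREA)
def tin(pic,b0,ign=None):
    m=finder.outline_of("sardine_tin",pic)[0]["pixels"].astype(float)
    w=np.ones_like(m) if ign is None else 1-ign
    x0=np.r_[world(b0)*10,BX[2]-np.pi/2]
    f=minimize(lambda v:(w*np.abs(sil(pic,[v[0]/10,v[1]/10,v[2]])-m)).sum(),x0,method="Nelder-Mead",options=dict(initial_simplex=x0+np.r_[np.zeros((1,3)),np.diag([.1,.1,.1])]))
    v=f.x/[10,10,1];print("tin board",board(v[:2]).round(4),"yaw",(v[2]-BX[2]+np.pi/2).round(3),"cost",f.fun.round(),m.sum())
E
python3 -c "
from h import *
go([-.088,-.006],.028)
p=cams.snapshot('scene');tin(p,[-.012,-.006])
t=cams.snapshot('top');tin(t,[-.012,-.006])
cv2.imwrite('pics/s4.png',cv2.resize(cv2.hconcat([p['image'][130:290,200:340],t['image'][150:310,200:340]]),None,fx=2.8,fy=2.8,interpolation=2)[:,:,::-1])"
```

```text
[-0.088, -0.006] 0.028 travel [76.1 -0.1 -7.6] roll -0.001 clock 5.6 now board [-0.0119 -0.0059] 0.0203 F [-5.2  2.   9.2] w 0.699
tin board [-0.0132 -0.0012] yaw -0.003 cost 448.0 716.0
tin board [-0.0151 -0.0156] yaw -0.014 cost 858.0 211.0
```

View pics/s4.png

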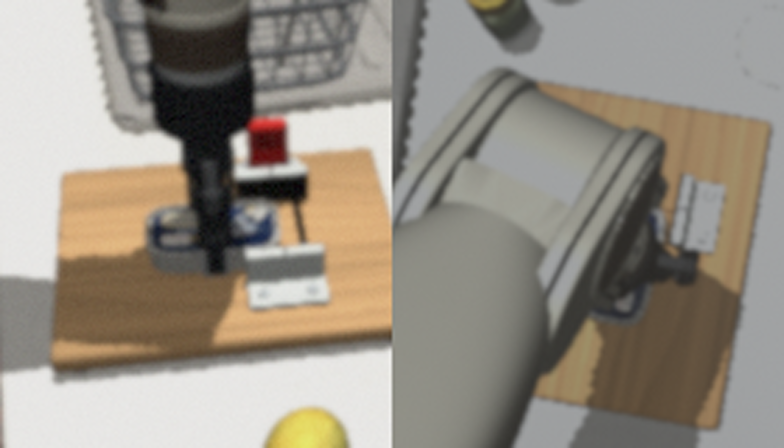

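The picture shows no change: every row needs a roll, so the call was refused and the fingers are still on the tin (left half, about 215,230). Sending it again with roll included.

>>> drive_tool(plan=[{"travel": [0, 0, 0], "roll": 0, "grip": 1}, {"travel": [0, 0, 0], "roll": 0, "grip": 1}, {"travel": [0, 0, 0], "roll": 0, "grip": 1}, {"travel": [0, 0, -40], "roll": 0, "grip": 1}, {"travel": [10, 0, -55], "roll": 0, "grip": 1}, {"travel": [60, 0, -55], "roll": 0, "grip": -0.75}, {"travel": [80, 0, -55], "roll": 0, "grip": -0.75}, {"travel": [80, 0, -55], "roll": 0, "grip": -0.75}, {"travel": [80, 0, -55], "roll": 0, "grip": -0.75}])

```text
clock: 6.92
position: [0.412, -0.3168, 0.0739]
ee_rot: [0.001, 0.181, 0.983, -0.0]
ft_force: [0.3, -0.3, -0.2]
width: 0.145
```

```bash
python3 -c "
from h import *
go([-.09,-.006],.028)
p=cams.snapshot('scene');tin(p,[-.012,-.006])"
```

```text
[-0.09, -0.006] 0.028 travel [ 0.1 -0.3 45.9] roll -0.001 clock 6.925 now board [-0.0899 -0.0057] 0.0739 F [ 0.3 -0.3 -0.2] w 0.145
tin board [-0.0126 -0.0018] yaw -0.013 cost 152.0 1009.0
```

>>> drive_tool(plan=[{"travel": [0, 0, 30], "roll": 0, "grip": -0.75}, {"travel": [0, 0, 45], "roll": 0, "grip": -0.75}, {"travel": [0, 0, 45], "roll": 0, "grip": -0.75}, {"travel": [-12, 0, 45], "roll": 0, "grip": -0.75}, {"travel": [-24, 0, 45], "roll": 0, "grip": -0.75}, {"travel": [-36, 0, 45], "roll": 0, "grip": -0.75}, {"travel": [-48, 0, 45], "roll": 0, "grip": -0.75}, {"travel": [-56, 0, 45], "roll": 0, "grip": -0.75}, {"travel": [-62, 0, 45], "roll": 0, "grip": -0.75}, {"travel": [-62, 0, 45], "roll": 0, "grip": -0.75}])

```text
clock: 8.28
position: [0.4702, -0.3387, 0.0286]
ee_rot: [0.001, 0.181, 0.984, -0.0]
ft_force: [1.2, -0.2, 0.6]
width: 0.124
```

```bash
python3 -c "
from h import *
go([-.021,-.006],.028)
p=cams.snapshot('scene');tin(p,[.033,-.004])
cv2.imwrite('pics/s5.png',cv2.resize(p['image'][130:290,200:350],None,fx=3.7,fy=3.7,interpolation=2)[:,:,::-1])"
```

```text
[-0.021, -0.006] 0.028 travel [-6.8 -0.5  0.7] roll -0.0 clock 8.275 now board [-0.0278 -0.0055] 0.0286 F [ 1.2 -0.2  0.6] w 0.124Traceback (most recent call last):
  File "<string>", line 4, in <module>
    p=cams.snapshot('scene');tin(p,[.033,-.004])
                             ~~~^^^^^^^^^^^^^^^^
  File "h.py", line 35, in tin
    m=finder.outline_of("sardine_tin",pic)[0]["pixels"].astype(float)
      ~~~~~~~~~~~~~~~~~~~~~~~~~~~~~~~~~~~~^^^
IndexError: list index out of range
```

>>> drive_tool(plan=[{"travel": [-3, 0, 0], "roll": 0, "grip": -0.75}, {"travel": [-5, 0, 0], "roll": 0, "grip": -0.75}, {"travel": [-5, 0, 0], "roll": 0, "grip": -0.75}, {"travel": [20, 0, 0], "roll": 0, "grip": -0.75}, {"travel": [60, 0, -60], "roll": 0, "grip": -0.75}, {"travel": [100, 0, -120], "roll": 0, "grip": -0.75}, {"travel": [100, 0, -120], "roll": 0, "grip": -0.75}, {"travel": [100, 0, -120], "roll": 0, "grip": -0.75}])

```text
clock: 9.38
position: [0.3767, -0.3036, 0.1501]
ee_rot: [0.002, 0.181, 0.983, -0.001]
ft_force: [0.4, -0.6, -0.5]
width: 0.123
```

```bash
python3 -c "
from h import *
p=cams.snapshot('scene');t=cams.snapshot('top')
cv2.imwrite('pics/s5.png',cv2.resize(cv2.hconcat([p['image'][150:270,215:335],t['image'][160:280,215:335]]),None,fx=3.3,fy=3.3,interpolation=2)[:,:,::-1])
for x in(p,t):
  try: tin(x,[.038,-.004])
  except IndexError: print('none')
go([.04,-.015],.2)"
```

```text
tin board [0.0378 0.0019] yaw -0.015 cost 241.0 893.0
tin board [ 0.0373 -0.0013] yaw -0.01 cost 80.0 1115.0
[0.04, -0.015] 0.2 travel [-168.7   -9.7  -53.5] roll -0.0 clock 9.575 now board [-0.1288 -0.0052] 0.1469 F [ 0.5 -0.3  0. ] w 0.126
```

View pics/s5.png

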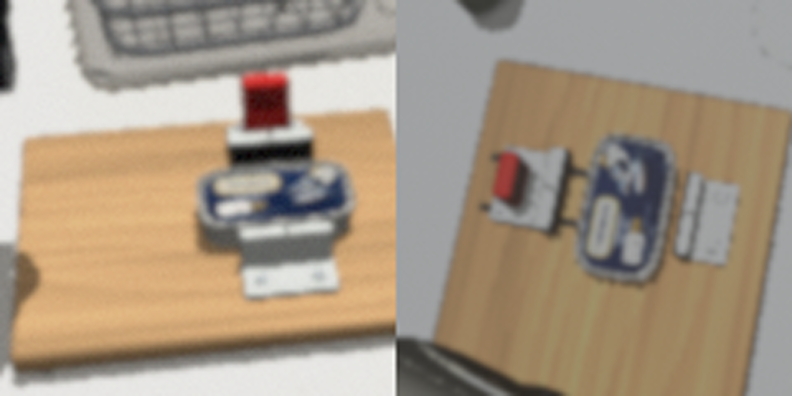

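Scene (left) and top (right) both show the tin between the jaws, centred to about 2 mm. It stands free of the fixed jaw by roughly 12 mm. Next I push the sliding jaw by its grip from the +y side.

>>> drive_tool(plan=[{"travel": [-40, 30, -55], "roll": 0, "grip": -1}, {"travel": [-80, 70, -55], "roll": 0, "grip": -1}, {"travel": [-120, 110, -55], "roll": 0, "grip": -1}, {"travel": [-169, 138, -55], "roll": 0, "grip": -1}, {"travel": [-169, 138, -55], "roll": 0, "grip": -1}, {"travel": [-169, 138, -55], "roll": 0, "grip": -1}, {"travel": [-169, 138, -10], "roll": 0, "grip": -1}, {"travel": [-169, 138, 35], "roll": 0, "grip": -1}, {"travel": [-169, 138, 35], "roll": 0, "grip": -1}, {"travel": [-169, 138, 35], "roll": 0, "grip": -1}])

```text
clock: 10.82
position: [0.5831, -0.2349, 0.1157]
ee_rot: [0.001, 0.181, 0.983, -0.0]
ft_force: [0.6, -0.2, 1.2]
width: 0.0
```

```bash
python3 -c "
from h import *
go([.04,.105],.05)"
```

```text
[0.04, 0.105] 0.05 travel [  1.  -26.7  65.7] roll -0.002 clock 10.825 now board [0.0409 0.1317] 0.1157 F [ 0.6 -0.2  1.2] w 0.0
```

>>> drive_tool(plan=[{"travel": [1, 0, 40], "roll": 0, "grip": -1}, {"travel": [1, 0, 63], "roll": 0, "grip": -1}, {"travel": [1, 0, 63], "roll": 0, "grip": -1}, {"travel": [1, -12, 63], "roll": 0, "grip": -1}, {"travel": [1, -20, 63], "roll": 0, "grip": -1}, {"travel": [1, -26, 63], "roll": 0, "grip": -1}, {"travel": [1, -32, 63], "roll": 0, "grip": -1}, {"travel": [1, -38, 63], "roll": 0, "grip": -1}, {"travel": [1, -44, 63], "roll": 0, "grip": -1}, {"travel": [1, -44, 63], "roll": 0, "grip": -1}])

```text
clock: 12.08
position: [0.5664, -0.2752, 0.0509]
ee_rot: [0.0, 0.181, 0.983, -0.0]
ft_force: [1.4, 3.3, 2.8]
width: 0.004
```

```bash
python3 -c "
from h import *
go([.04,.0725],.052)"
```

```text
[0.04, 0.0725] 0.052 travel [ -0.4 -15.5  -1.1] roll -0.001 clock 12.075 now board [0.0396 0.088 ] 0.0509 F [1.4 3.3 2.8] w 0.004
```

Pushing at about 3.6 N, as expected for the jaw. Continue slowly.

>>> drive_tool(plan=[{"travel": [0, -3, 0], "roll": 0, "grip": -1}, {"travel": [0, -6, 0], "roll": 0, "grip": -1}, {"travel": [0, -9, 0], "roll": 0, "grip": -1}, {"travel": [0, -11, 0], "roll": 0, "grip": -1}, {"travel": [0, -12, 0], "roll": 0, "grip": -1}, {"travel": [0, -12, 0], "roll": 0, "grip": -1}])

```text
clock: 12.82
position: [0.5624, -0.2857, 0.0508]
ee_rot: [0.0, 0.181, 0.984, 0.0]
ft_force: [2.4, 4.0, 3.6]
width: -0.005
```

>>> drive_tool(plan=[{"travel": [0, -1, 0], "roll": 0, "grip": -1}, {"travel": [0, -2, 0], "roll": 0, "grip": -1}, {"travel": [0, -2, 0], "roll": 0, "grip": -1}])

```text
clock: 13.2
position: [0.562, -0.2867, 0.0509]
ee_rot: [0.0, 0.18, 0.984, 0.001]
ft_force: [2.7, 6.9, 4.1]
width: -0.0
```

>>> drive_tool(plan=[{"travel": [0, -1, 0], "roll": 0, "grip": -1}, {"travel": [0, -2, 0], "roll": 0, "grip": -1}, {"travel": [0, -2, 0], "roll": 0, "grip": -1}])

```text
clock: 13.58
position: [0.5619, -0.2868, 0.0509]
ee_rot: [0.001, 0.18, 0.984, 0.003]
ft_force: [3.5, 10.3, 4.9]
width: 0.0
```

The position has stopped and the force is rising (10 N), so the jaw is closed on the tin. Back off and look.

>>> drive_tool(plan=[{"travel": [0, 20, 0], "roll": 0, "grip": -1}, {"travel": [0, 45, 0], "roll": 0, "grip": -1}, {"travel": [0, 50, -60], "roll": 0, "grip": -1}, {"travel": [60, 80, -120], "roll": 0, "grip": -1}, {"travel": [120, 120, -150], "roll": 0, "grip": -1}, {"travel": [180, 160, -150], "roll": 0, "grip": -1}, {"travel": [220, 180, -150], "roll": 0, "grip": -1}, {"travel": [220, 180, -150], "roll": 0, "grip": -1}, {"travel": [220, 180, -150], "roll": 0, "grip": -1}])

```text
clock: 14.7
position: [0.4176, -0.0425, 0.2008]
ee_rot: [-0.0, 0.18, 0.984, -0.001]
ft_force: [0.3, -0.7, 0.4]
width: 0.0
```

```bash
python3 -c "
from h import *
p=cams.snapshot('scene');t=cams.snapshot('top')
cv2.imwrite('pics/s6.png',cv2.resize(cv2.hconcat([p['image'][160:260,235:335],t['image'][170:270,225:325]]),None,fx=4,fy=4,interpolation=2)[:,:,::-1])
for x in(p,t):
  try: tin(x,[.038,-.015])
  except IndexError: print('none')
  for o,b,h in(('lemon',[.1,-.2],.03),('salt_jar',[.2,.1],.096),('jaw_grip',0,.082)):
    for r in finder.outline_of(o,x)[:1]: print(o,r['extent'],r['confidence'])
go([.04,-.015],.2)"
```

```text
tin board [ 0.0375 -0.0047] yaw 0.061 cost 361.0 768.0
lemon [293.4, 277.2, 29.8, 35.0] 0.66
jaw_grip [282.9, 180.8, 25.6, 19.5] 0.68
tin board [ 0.0374 -0.0103] yaw -0.005 cost 78.0 1116.0
lemon [360.8, 230.6, 28.3, 24.7] 0.93
salt_jar [227.9, 135.7, 22.2, 29.6] 0.91
jaw_grip [253.4, 204.7, 23.1, 27.4] 0.84
[0.04, -0.015] 0.2 travel [-220.6 -266.8    0.4] roll -0.001 clock 15.2 now board [-0.1802  0.2521] 0.2004 F [ 0.8 -0.2 -0.1] w -0.001
```

View pics/s6.png

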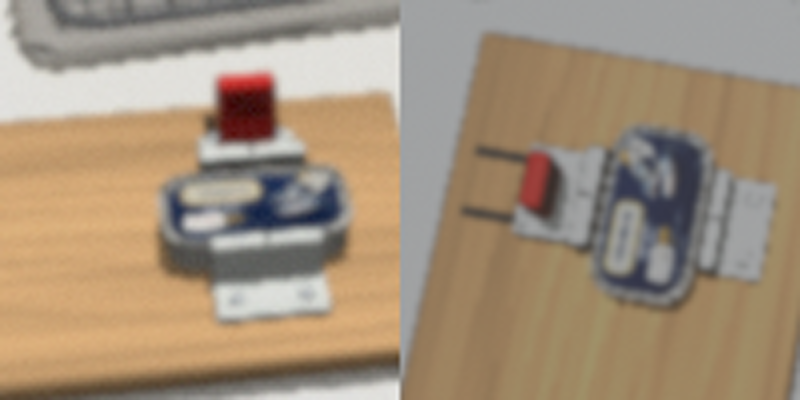

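```bash
python3 -c "
from h import *
for n,im0 in(('top',cv2.imread('pics/top0.png')[:,:,::-1]),('scene',cv2.imread('pics/scene0.png')[:,:,::-1])):
  p=cams.snapshot(n)
  for im in(im0,p['image']):
    im=im[:,:,:].astype(int).copy(); m=(im[...,0]>1.8*im[...,1])&(im[...,0]>1.8*im[...,2])&(im[...,0]>90)
    m[:150]=0;m[240:]=0;m[:,:225]=0;m[:,320:]=0
    yx=np.argwhere(m); 
    c=yx[:,::-1].mean(0); 
    # compare with model grip box silhouettes: fit y only
    def s(y):
      B=np.array([np.r_[world([.04+a,y+b]),z] for a in(-.017,.017) for b in(-.007,.007) for z in(.032 if n=='top' else .054,.082)])
      h=cv2.convexHull(proj(p,B).astype(np.float32));M=cv2.moments(h);return np.array([M['m10'],M['m01']])/M['m00']
    ys=np.arange(.03,.11,.0005);e=[np.linalg.norm(s(y)-c) for y in ys];i=int(np.argmin(e))
    print(n,len(yx),c.round(2),'grip y',ys[i].round(4),'err',round(e[i],2),'gap',(ys[i]+.045-.036).round(4))
"
```

```text
top 71 [247.94 212.87] grip y 0.0835 err 0.79 gap 0.0925
top 71 [258.44 214.75] grip y 0.0585 err 0.78 gap 0.0675
scene 88 [294.93 178.62] grip y 0.078 err 0.16 gap 0.087
scene 101 [295.5 185.8] grip y 0.0495 err 0.89 gap 0.0585
```

The jaw opening read from the pictures is ambiguous: 58 to 67 mm, with the two cameras biased oppositely. There's plenty of time, so I'll push again more firmly to confirm the stop.

>>> drive_tool(plan=[{"travel": [-70, -70, 0], "roll": 0, "grip": -1}, {"travel": [-150, -100, 0], "roll": 0, "grip": -1}, {"travel": [-220, -138, 0], "roll": 0, "grip": -1}, {"travel": [-220, -138, 0], "roll": 0, "grip": -1}, {"travel": [-220, -138, 0], "roll": 0, "grip": -1}, {"travel": [-220, -138, 0], "roll": 0, "grip": -1}, {"travel": [-220, -138, 50], "roll": 0, "grip": -1}, {"travel": [-220, -138, 100], "roll": 0, "grip": -1}, {"travel": [-220, -138, 149], "roll": 0, "grip": -1}, {"travel": [-220, -138, 149], "roll": 0, "grip": -1}])

```text
clock: 16.55
position: [0.5711, -0.2473, 0.0483]
ee_rot: [-0.005, 0.18, 0.984, 0.001]
ft_force: [-0.8, 0.6, 0.5]
width: 0.001
```

```bash
python3 -c "
from h import *
go([.04,.0756],.05)"
```

```text
[0.04, 0.0756] 0.05 travel [ -5.8 -40.2  -1.8] roll 0.001 clock 16.55 now board [0.0341 0.1158] 0.0483 F [-0.8  0.6  0.5] w 0.001
```

>>> drive_tool(plan=[{"travel": [-6, -15, -2], "roll": 0, "grip": -1}, {"travel": [-6, -30, -2], "roll": 0, "grip": -1}, {"travel": [-6, -36, -2], "roll": 0, "grip": -1}, {"travel": [-6, -40, -2], "roll": 0, "grip": -1}, {"travel": [-6, -44, -2], "roll": 0, "grip": -1}, {"travel": [-6, -48, -2], "roll": 0, "grip": -1}, {"travel": [-6, -48, -2], "roll": 0, "grip": -1}, {"travel": [-6, -48, -2], "roll": 0, "grip": -1}])

```text
clock: 17.55
position: [0.5682, -0.2896, 0.0557]
ee_rot: [0.003, 0.178, 0.984, 0.007]
ft_force: [6.0, 20.4, 7.5]
width: -0.002
```

```bash
python3 -c "
from h import *
go([.04,.0756],.05)"
```

```text
[0.04, 0.0756] 0.05 travel [6.4 0.3 5.7] roll 0.006 clock 17.55 now board [0.0464 0.0753] 0.0557 F [ 6.  20.4  7.5] w -0.002
```

>>> drive_tool(plan=[{"travel": [0, -3, 0], "roll": 0, "grip": -1}, {"travel": [0, -6, 0], "roll": 0, "grip": -1}, {"travel": [0, -6, 0], "roll": 0, "grip": -1}, {"travel": [0, -6, 0], "roll": 0, "grip": -1}])

```text
clock: 18.05
position: [0.5681, -0.2897, 0.0559]
ee_rot: [0.004, 0.175, 0.984, 0.012]
ft_force: [11.9, 32.5, 9.4]
width: 0.0
```

```bash
python3 -c "
from h import *
go([.04,.0756],.05)"
```

```text
[0.04, 0.0756] 0.05 travel [6.4 0.4 5.9] roll 0.011 clock 18.05 now board [0.0464 0.0751] 0.0559 F [11.9 32.5  9.4] w 0.0
```

It stops at the same place within 0.5 mm at 34 N, so it is a hard stop: the tin is clamped. Withdraw the same way, but straighter.

>>> drive_tool(plan=[{"travel": [0, 15, 0], "roll": 0, "grip": -1}, {"travel": [0, 45, 0], "roll": 0, "grip": -1}, {"travel": [0, 60, 0], "roll": 0, "grip": -1}, {"travel": [0, 60, -60], "roll": 0, "grip": -1}, {"travel": [0, 60, -120], "roll": 0, "grip": -1}, {"travel": [60, 90, -150], "roll": 0, "grip": -1}, {"travel": [120, 130, -150], "roll": 0, "grip": -1}, {"travel": [220, 180, -150], "roll": 0, "grip": -1}, {"travel": [220, 180, -150], "roll": 0, "grip": -1}, {"travel": [220, 180, -150], "roll": 0, "grip": -1}])

```text
clock: 19.3
position: [0.417, -0.055, 0.2038]
ee_rot: [-0.001, 0.18, 0.984, -0.0]
ft_force: [0.3, -1.1, 0.6]
width: 0.001
```

```bash
python3 -c "
from h import *
t=cams.snapshot('top');p=cams.snapshot('scene')
tin(t,[.038,-.012])
for o in('lemon','salt_jar'):
  for x in(t,p):
    for r in finder.outline_of(o,x)[:1]: print(o,r['extent'],r['confidence'])
cv2.imwrite('pics/s7.png',cv2.resize(cv2.hconcat([p['image'][160:260,235:335],t['image'][170:270,225:325]]),None,fx=4,fy=4,interpolation=2)[:,:,::-1])
go([0,0],.2)"
```

```text
tin board [ 0.0377 -0.0093] yaw 0.022 cost 55.0 1083.0
lemon [361.5, 228.5, 29.9, 27.8] 0.83
lemon [291.5, 276.5, 34.1, 33.6] 0.97
salt_jar [226.5, 136.9, 23.3, 27.9] 0.78
salt_jar [343.4, 146.2, 17.8, 40.0] 0.55
[0, 0] 0.2 travel [-173.7 -239.6    3.7] roll -0.002 clock 19.65 now board [-0.1732  0.24  ] 0.2036 F [-0.   0.3  0.1] w -0.003
```

View pics/s7.png

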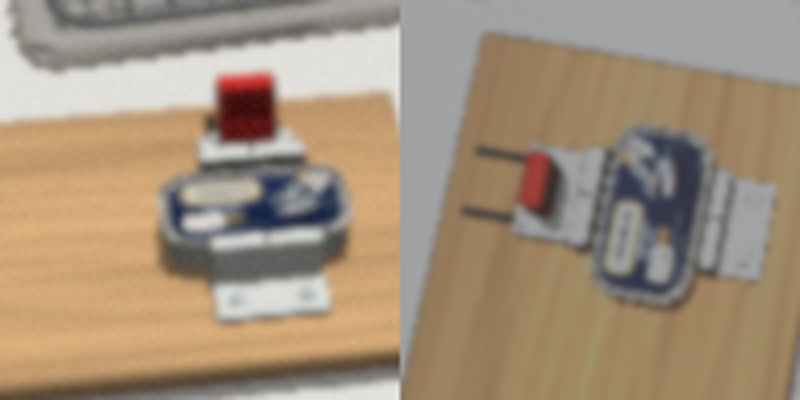

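The pictures show the tin between both jaws, square, with similar overhang at either end (about 2 mm off centre, toward the robot). The lemon and jar have not moved.

```bash
python3 -c "
from rig import bot
print(bot.close_job())"
```

```text
the job is handed in; nothing more can be done
None
```

The tin is clamped between the two jaws and the job is handed in, at about 20 s on the robot's clock. The gap was already wide enough (about 90 mm), so I did not draw the sliding jaw back. I slid the tin in lightly gripped, pushed it home from its near end with the fingertips, then pushed the jaw shut by its grip.

**Last checks**
- **Clamping:** the jaw stopped at the same place, within 0.5 mm, at about 10 N and again at 34 N. The gripper measured the tin at 59.8 mm wide, so the gap should be about 60 mm.
- **Centring:** the tin's middle is about 2 mm from the vice's middle, toward the robot (limit 6 mm).
- **Squareness:** the last top-view fit gave 0.02 rad (limit 0.06).
- **Bystanders:** the lemon and jar are where they were, within the detector's noise. The gripper was clear of everything.

**Checks that disagreed**
- **Jaw gap from the pictures:** top view gave 67 mm and side view 58 mm, with opposite camera errors. I relied on the hard stop instead.
- **Side view of the tin after the first push:** the fit gave 0.06 rad with poor quality, because the jaw hid part of the tin.
- **Top view across the jaws:** it put the tin about 5 mm short of the fixed jaw. It read about 4.5 mm off the same way earlier, when the gripper's own position was known.

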